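# Pin a pressure transmitter to its test stand

### The arm

A 7-joint arm with a two-finger parallel gripper is mounted at the origin on the work surface. World frame = base frame: x ahead of the robot, y to its left, z up, the work surface at z = 0. Lengths are in mm, angles in rad, forces in N, time in s.
With the tool pointing down it reaches from about 400 to 875 mm from the base axis. Payload 4.4 kg.
Tool frame: the origin (TCP) lies at the very end of the fingers, on their centre line; the grasp point (between the pads) lies 19 mm behind it; z points along the fingers, y is the line along which they close (so a half turn about z gives the same grasp; the last joint's range is limited). The gripper opens to 85 mm and grips with 20 to 120 N. Pads are 22 mm wide; open, the fingers measure 114 mm over their backs; the gripper's body (76 mm by 85 mm) begins 54 mm behind the grasp point. The pads swing forward as they close: fully open they stand 13 mm farther back than shut.
Start: joints at [1.281, 0.628, 0.038, 1.517, -0.027, 0.996, -0.02], TCP at [144.287, -633.798, 200.513] pointing down, gripper open.
Joint ranges: [-3.06, 3.06], [-0.37, 2.12], [-1.25, 1.32], [0.18, 2.47], [-1.1, 4.24], [0.23, 1.98], [-2.94, 2.94]. Speed limits (rad/s): [2.57, 2.57, 3.14, 3.14, 3.14, 3.14, 3.14].

### API

Orientations are given as [roll, pitch, yaw] about the fixed x, y, z axes, in that order (R = Rz(yaw) Ry(pitch) Rx(roll)).
In Python, from cell import ctrl gives the robot as it stands.
- The arm moves only by the tool step_arm, never from a script. Its argument "series" is a list that holds one entry, the list of rows, each a list of 7 numbers: the turn, a rotation vector about the tool's x, y, z as a fraction of full scale, then the shift along the tool's x, y, z as a fraction of full scale, then the closure, from 0 (fully open) to 1 (shut). In form: [[[ax, ay, az, tx, ty, tz, gripper], ...]]. A call has 1 to 12 rows; each row shifts and turns the commanded pose from where the row before left it, along the tool's axes as they then stand; what a row does not reach is not made up. Full scale, the value 1, is 150 mm for a shift and 45 degrees for a turn. A row lasts 1/10 s, in which the tool goes at most 50 mm and 8.59 degrees, less where a joint would pass 70% of its speed; a pose out of reach is approached as far as the arm can. A call with a number of a shift or a turn outside -1 to 1 is refused whole. A call with a gripper value outside its range is refused whole. The fingers move at their own pace and stop on an object; the grip force is fixed at half the most. Time passes only in rows, so rows that do not move let the fingers close. It gives the time, the measured TCP pose, the force, the opening and the grip force at its end, in the units of the state.
- ctrl.read_state(): the state, without advancing time (a new reading comes with each control period).
- ctrl.get_image(name): name is "scene" or "side" or "wrist"; returns a dict with "img" (420x560x3 uint8, red, green, blue), "fx", "fy", "cx", "cy" (pixels), "R" (3x3) and "t" (3): a world point X has camera coordinates R X + t. Camera axes: x right, y down, z forward; pixel columns grow to the right and rows downward; lengths in mm; the calibration is good to about 2 mm. A picture is of the moment at which its call begins. There is no depth.
- ctrl.finish_job(): hands the job in; it is judged then, once.
Trained networks look in a picture, given as the dict that the camera call returned (one of the last four; its "shot" number tells which), for a name from the list of things; names that differ only in an ending like _2 or _b are one class to them, and where a whole thing is asked for, a point or a joint stands for the part that bears it (a point fixed in the world has none). Each returns a list of dicts, best first, with "score" (0 to 1); they miss things now and then, are a little off and sometimes report something else, mostly with a low value. They report only what shows in the picture. A call takes as long as a camera call. They do not tell look-alikes from the thing itself.
- ctrl.recognise(picture, thing): "centre" ([column, row] in pixels, amid what is visible of it).
The state is a dict: "clock": time; "qpos": joint angles; "qd": joint speeds; "tau": joint torques, N m; "eef_pos": TCP position; "tool_rot": TCP orientation; "force": force on the tool from outside, world axes, zero at the start; "torque": the same for the moment, N m; "width": finger opening in mm; "gripper_force": force on a finger pad.
Only numpy, scipy, OpenCV 4.12 (cv2) and the standard library are available. Lean on these libraries where they do the work, as an engineer would, in place of code of your own. Each camera call takes 0.05 s, during which the arm holds its last target. There are 200 camera calls.

### The job

Secure the transmitter for its pressure test. First pull the vent knob on the test stand's manifold up to its detent; with the vent open, take the small spring cotter (the one with the thin leg) and push its straight leg level through the stud's cross hole until the bow snaps over the stud and the shoulder is up to it; let go, and then push the vent knob fully back down. Leave everything else on the bench where it is.

Things in the scene. Friction and masses are not known exactly. Their poses are not given: they have to be found in the camera images.
- stand: Fixed test stand: aluminium base plate 12 mm thick, from local x -40 to 50 mm and y -175 to 225 mm. Origin on the bench under the axis of its upright steel stud (22 mm diameter, top at 75 mm, 36 mm washer at its foot up to 24 mm); z up. The vent manifold is at y=-130 mm, the transmitter at y=+170 mm. A foot plate 50 mm wide, top at 18 mm, joins stud and transmitter.
- transmitter (a point): Centre of the blue transmitter's round head, 155 mm above the bench, at y=170 mm of the stand. Head 86 mm diameter, 96 mm long in the stand's x; top at 198 mm. Below it a neck and a flange 62 x 75 mm.
- manifold (a point): Centre of the top of the aluminium vent manifold, 58 mm above the bench, 60 x 60 mm, under the vent knob.
- stud_hole (a point): Centre of the stud's cross hole, on the stud's axis 55 mm above the bench. The hole is level, 7.5 mm wide and high, runs along the stand's x axis and is open at both ends, 11 mm either side of this point. Its -x side faces the robot.
- vent (a joint): Lift of the vent pull knob, m: 0 = pushed in (closed), 0.016 = pulled up to its end stop (vent open). Snap detent at both ends: it needs about 7 N to leave either end, goes over at mid travel, and stays where it is left.
- vent_top (a point): Centre of the top face of the vent knob, which is black, 30 mm diameter, 20 mm high, axis vertical, on a thin stem; 96 mm above the bench when pushed in. It moves with the knob.
- cotter: The small spring cotter, lying flat, z up. Origin: centre of the underside of its black grip (28 mm in x, 18 in y, 22 high). A steel nose 10 mm wide, 9 high ends in a shoulder at x=34.5 mm; the straight 5 mm leg (axis y=0, z=2.5 mm) goes on to x=84 mm. The 4 mm bow wire lies on +y, out to y=17 mm, x=72 mm. Home: stud axis at cotter x=46 mm, shoulder at the stud. 45 to 75 g.
- leg_end (a point): The tapered free end of the small cotter's straight leg, on the leg's axis.
- bow (a joint): Opening of the small cotter's bow, rad: 0 relaxed, about 0.1 at most while it rides over the stud, near 0 (under 0.04) once home. Pushing in, it meets the stud when the stud's axis is at cotter x=67 mm and snaps over below x=57 mm; 5 to 15 N of push.
- big_cotter: Bystander: a larger spring cotter with a 10 mm leg, too thick for the hole. Grip 34 x 26 x 24 mm, origin at the centre of its underside, leg along +x to 103 mm, bow on +y out to 25 mm.
- tee: Bystander: brass tee fitting 56 mm long in x, 30 mm branch on +y, 22 mm high; origin at its underside, middle.
- cap: Bystander: small steel plug cap standing on the stand's base plate between stud and manifold, 20 mm diameter, 18 mm high, origin at its underside.
- gauge: Bystander: yellow round test gauge lying on its back, 88 mm diameter, 33 mm high, a 30 mm stub on -x; origin at the centre of its underside.
- adapter: Bystander: steel and brass adapter, 28 mm diameter, 32 mm high; origin at its underside.
- screwdriver: Bystander: screwdriver 170 mm long along x, orange handle to -x; origin at its underside.
- weight: Bystander: steel cylinder 44 mm diameter, 40 mm high; origin at its underside.
- meter: Bystander: grey handheld multimeter 130 x 70 x 33 mm lying flat; origin at the centre of its underside.
Things that resemble listed ones, but are neither listed nor needed, are in the scene too. Leave any red look-alike of the cotter alone.

How it is judged:
By the outcome, as a careful person would: the job done as asked, in the order asked, and still so for the second after the job is handed in, with the robot touching nothing.
It also fails if it takes over 59 s, if anything falls off the work surface, if the arm or the gripper's body presses on something with over 40 N, if the wrist force passes 120 N, or if a joint passes its speed limit or range.

## Working session

There is one attempt and no reset: what is moved stays moved. The work goes in short steps, Python scripts to look and compute and a tool call to move; the robot and the scene stay as the last step left them, time stands still between calls to the robot, and variables do not carry over. Pictures are saved under pics/ and viewed, at most 10 in all, crops included, and the job is handed in when it is done.

Besides the shell and the picture viewer there is one more tool, called after "Emit:" as name(argument=value, ...), one argument or row to a line, values as JSON. step_arm: Moves the arm, as the interface text tells. Shift numbers are shares of 150 mm and turn numbers shares of 45 degrees, none past 1 either way. Its arguments: {"type":"object","properties":{"series":{"type":"array","items":{"type":"array","items":{"type":"array","items":{"type":"number","minimum":-1,"maximum":1}}}}},"required":["series"]}

```bash
mkdir -p pics; ls; cat > h.py <<'E'
import numpy as np, cv2
from cell import ctrl
def snap(n,f=None):
    p=ctrl.get_image(n)
    if f: cv2.imwrite(f'pics/{f}.png',p['img'][:,:,::-1])
    return p
def ray(p,uv):
    R=np.array(p['R']);t=np.array(p['t'])
    return -R.T@t, R.T@np.array([(uv[0]-p['cx'])/p['fx'],(uv[1]-p['cy'])/p['fy'],1])
def onz(p,uv,z):
    c,d=ray(p,uv); return c+d*(z-c[2])/d[2]
def proj(p,X):
    c=np.array(p['R'])@np.array(X,float)+np.array(p['t']); return np.array([p['fx']*c[0]/c[2]+p['cx'],p['fy']*c[1]/c[2]+p['cy']])
def tri(l):
    A=np.zeros((3,3));b=np.zeros(3)
    for p,uv in l:
        c,d=ray(p,uv);d=d/np.linalg.norm(d);M=np.eye(3)-np.outer(d,d);A+=M;b+=M@c
    return np.linalg.solve(A,b)
E
python3 - <<'E'
from h import *
np.set_printoptions(precision=1,suppress=True)
P={n:snap(n,n+'0') for n in('scene','side')}
for n,p in P.items():
    print(n,ray(p,(280,210)))
    for k,z in dict(vent_top=96,stud_hole=55,transmitter=155,manifold=58,cotter=11,leg_end=2.5,big_cotter=12,stand=12).items():
        for d in ctrl.recognise(p,k)[:3]: print(n,k,d['score'],np.array(d['centre']),onz(p,d['centre'],z)[:2])
cv2.imwrite('pics/both.png',cv2.resize(np.vstack([P['scene']['img'],P['side']['img']])[:,:,::-1],None,fx=.714,fy=.714))
print(ctrl.read_state())
E
```

```text
pics
scene (array([1427.6, -180.4, 1055.2]), array([-0.7,  0.1, -0.7]))
scene vent_top 0.68 [279.8 237.2] [532.3 -22.3]
scene stud_hole 0.59 [330.9 279.9] [668.4  85.3]
scene transmitter 0.83 [331.7 281.2] [748.4  59.6]
scene manifold 0.7 [336.  279.5] [672.   97.7]
scene cotter 0.66 [376.2 167.3] [195.8 375.2]
scene cotter 0.49 [346.8 188.6] [282.8 245.3]
scene cotter 0.45 [327.9 229. ] [448.3 138.1]
scene leg_end 0.74 [328.9 232.2] [453.8 140.2]
scene leg_end 0.59 [389.1 195.3] [332.2 373. ]
scene leg_end 0.47 [348.  189.1] [276.6 251.9]
scene big_cotter 0.78 [280.3 236. ] [449.4  -6.1]
scene stand 0.82 [331.2 277.9] [629.4  99.3]
side (array([283.7, 899.6, 733.6]), array([ 0.2, -0.8, -0.6]))
side vent_top 0.51 [226.4 191.6] [661.1 -99. ]
side stud_hole 0.97 [215.9 240.1] [637.5  90.1]
side transmitter 0.9 [215.2 243.3] [583.1 221.2]
side manifold 0.73 [214.1 240.2] [640.7  94.9]
side cotter 0.72 [276.4 271.9] [457.2 143.1]
side cotter 0.69 [374.6 357. ] [203.3 364.6]
side cotter 0.65 [312.2 356.3] [332.3 384.5]
side leg_end 0.73 [333.4 309.3] [298.5 240.5]
side leg_end 0.68 [309.4 354. ] [339.5 373.8]
side leg_end 0.64 [279.1 270. ] [453.5 125.8]
side big_cotter 0.61 [288.7 237.1] [450.   -8.1]
side stand 0.93 [214.  242.2] [662.3  49.2]
{'clock': 0.9, 'qpos': array([ 1.3,  0.6,  0. ,  1.5, -0. ,  1. , -0. ]), 'qd': array([-0.,  0., -0., -0., -0.,  0.,  0.]), 'tau': array([  0. , -56.3,   1.2, -19.4,   0. ,   0. ,  -0. ]), 'eef_pos': array([ 144.2, -633.8,  200.5]), 'tool_rot': array([3.1, 0. , 0.2]), 'force': array([-0.4,  0.1, -0.4]), 'torque': array([ 0., -0., -0.]), 'gripper_force': 0.0, 'width': 85.4654022763458}
```

View pics/scene0.png

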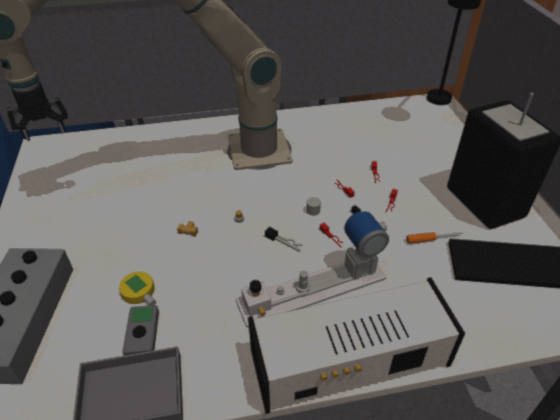

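View pics/side0.png

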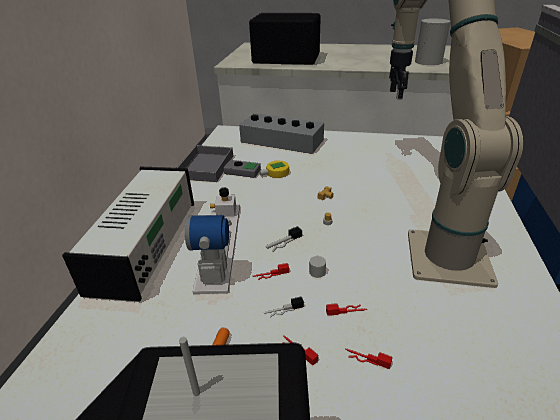

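The scene view shows the stand with the blue transmitter at (365,240), the stud at (304,280) and the black vent knob at (256,287). In the side view these are at (208,232), out of sight, and (224,192).

Cotter candidates are black grips at side (290,236) and (297,302), and four red ones at (275,271), (345,309), (303,350) and (372,358). The red ones are look-alikes. The two black ones differ in leg thickness, so I'll enlarge them.

```bash
python3 - <<'E'
import cv2,numpy as np
from h import *
np.set_printoptions(precision=1,suppress=True)
s=cv2.imread('pics/side0.png');c=cv2.imread('pics/scene0.png')
a=cv2.resize(s[180:325,195:325],None,fx=4,fy=4,interpolation=2)
b=cv2.resize(c[195:315,230:400],None,fx=2.3,fy=2.3,interpolation=2)
o=np.zeros((580,520+392,3),np.uint8);o[:,:520]=a;o[:276,520:911]=b[:276,:391]
cv2.imwrite('pics/crop.png',cv2.resize(o,(790,502)))
p=snap('side');q=snap('scene')
for n,uv,z in [('small grip',(297,302),15),('small leg',(267,313),2.5),('big grip',(295,233),15),('big leg',(268,246),5)]: print(n,onz(p,uv,z))
print('knob',onz(p,(224,190),96),onz(q,(256,284),96),tri([(p,(224,190)),(q,(256,284))]))
print('stud top',onz(q,(304,273),75))
E
```

```text
small grip [386.5 242.9  15. ]
small leg [453.7 277.6   2.5]
big grip [434.1 -26.8  15. ]
big leg [504.   33.6   5. ]
knob [ 671.5 -107.1   96. ] [ 675.7 -108.8   96. ] [ 673.1 -109.1   94. ]
stud top [648.5  18.4  75. ]
```

View pics/crop.png

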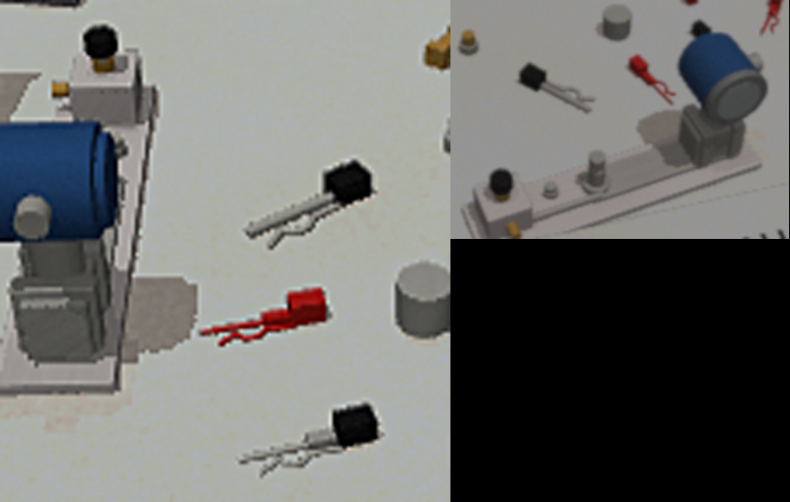

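The crop shows the upper black one (side 290,236) has a thick leg, so it is the big cotter. The lower black one (side 297,302) has the thin leg, so it is the small cotter. The four red ones stay where they are. In the world frame the small cotter's grip is about (386,243) with its leg toward (454,278). The knob is about (674,-109) and the stud (648,18), 130 mm apart as given, so the stand's yaw is about 11°.

```bash
cat >> h.py <<'E'
from scipy.spatial.transform import Rotation as Ro
def plan(pos,yaw=None):
    s=ctrl.read_state(); R=Ro.from_euler('xyz',s['tool_rot'])
    print('t',round(s['clock'],2),'pos',np.round(s['eef_pos'],1),'rot',np.round(s['tool_rot'],4),'w',round(s['width'],1),'F',np.round(s['force'],1))
    Rt=Ro.from_euler('xyz',[np.pi,0,yaw if yaw is not None else s['tool_rot'][2]])
    rv=(R.inv()*Rt).as_rotvec()/(np.pi/4)
    d=np.array(pos)-s['eef_pos']
    print('turn tot',np.round(rv,4),'shift before turn',np.round(R.inv().apply(d)/150,4),'after turn',np.round(Rt.inv().apply(d)/150,4),'mm',np.round(np.linalg.norm(d)))
E
python3 -c "
from h import *
plan([640,-115,230],0.197)"
```

```text
t 1.0 pos [ 144.3 -633.8  200.5] rot [ 3.1415 -0.      0.2238] w 85.4 F [-0.3 -0.4 -0.6]
turn tot [ 0.0001 -0.0001  0.0341] shift before turn [ 3.9899 -2.6393 -0.1965] after turn [ 3.9179 -2.7451 -0.1965] mm 718.0
```

Emit:
step_arm(
  series=[
    [[0,0,0,0.266,-0.176,-0.02,0],[0,0,0,0.266,-0.176,-0.02,0],[0,0,0,0.266,-0.176,-0.02,0],[0,0,0,0.266,-0.176,-0.02,0],[0,0,0,0.266,-0.176,-0.02,0],[0,0,0,0.266,-0.176,-0.02,0],[0,0,0,0.266,-0.176,-0.02,0],[0,0,0,0.266,-0.176,-0.02,0],[0,0,0,0.266,-0.176,-0.02,0],[0,0,0,0.266,-0.176,-0.02,0],[0,0,0,0.266,-0.176,0,0],[0,0,0,0.266,-0.176,0,0]],
  ],
)

```text
clock: 2.2
eef_pos: [542.2, -217.2, 230.9]
tool_rot: [3.141, -0.001, 0.224]
force: [-0.2, -0.3, 0.7]
width: 85.5
gripper_force: 0.0
```

Emit:
step_arm(
  series=[
    [[0,0,0,0.266,-0.176,0,0],[0,0,0,0.266,-0.176,0,0],[0,0,0,0.266,-0.176,0,0],[0,0,0.034,0,0,0,0],[0,0,0,0,0,0,0]],
  ],
)

```text
clock: 2.7
eef_pos: [640.4, -113.3, 230.0]
tool_rot: [-3.141, 0.001, 0.2]
force: [-1.1, -0.5, -0.5]
width: 85.4
gripper_force: 0.0
```

```bash
python3 - <<'E'
from h import *
np.set_printoptions(precision=1,suppress=True)
p=snap('wrist','w1'); plan([674,-109,200],.197)
print(ray(p,(280,210)),p['fx'])
print('proj knob',proj(p,(674,-109,96)),'stud',proj(p,(648.5,18,75)))
for k,z in dict(vent_top=96,stud_hole=55,stand=12,cotter=11).items():
    for d in ctrl.recognise(p,k)[:2]: print(k,d['score'],np.array(d['centre']),onz(p,d['centre'],z)[:2])
E
```

```text
t 2.75 pos [ 639.5 -115.3  230.2] rot [3.1 0.  0.2] w 85.4 F [-1.2 -1.   0.6]
turn tot [0. 0. 0.] shift before turn [0.2 0.  0.2] after turn [0.2 0.  0.2] mm 46.0
(array([713.4, -98.2, 402.7]), array([-0.3, -0.1, -1. ])) 371.2632697344356
proj knob [281.6 143.5] stud [133.5 140.1]
vent_top 0.56 [280.5 142.5] [ 674.6 -107.9]
stud_hole 0.9 [158.8 123.9] [663.9   3.6]
stand 0.76 [160.8 126.5] [655.6  13.9]
cotter 0.89 [ 41.5 275.2] [457.1 132.7]
```

View pics/w1.png

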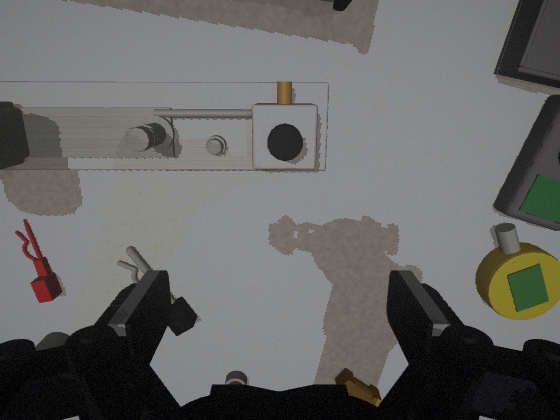

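The wrist view shows the knob top at about (286,142), the stud top near (133,138) and the plate edges level in the image. So the tool's yaw already matches the stand. Next I'll measure these exactly.

```bash
python3 - <<'E'
from h import *
np.set_printoptions(precision=2,suppress=True)
p=snap('wrist'); im=p['img']; g=cv2.cvtColor(im,cv2.COLOR_RGB2GRAY)
m=(g[115:165,258:312]<60).astype(np.uint8)
n,l,st,ce=cv2.connectedComponentsWithStats(m); i=1+np.argmax(st[1:,4]); uv=ce[i]+[258,115]
print('knob',uv,st[i],onz(p,uv,96))
# plate edges
e=[]
for band in((70,95),(160,178)):
    pts=[]
    for c in list(range(90,240,4)):
        col=g[band[0]:band[1],c].astype(int); d=abs(np.diff(col)); k=d.argmax()
        if d[k]>12: pts.append((c,band[0]+k+.5))
    pts=np.array(pts)
    if len(pts)>8:
        vx,vy,x,y=cv2.fitLine(pts.astype(np.float32),cv2.DIST_HUBER,0,.01,.01).ravel()
        a=onz(p,(90,y+(90-x)*vy/vx),12);b=onz(p,(300,y+(300-x)*vy/vx),12); d=a-b
        print(len(pts),a,b,'yaw',np.arctan2(-d[0],d[1]))
cv2.imwrite('pics/c2.png',cv2.resize(im[100:185,60:330,::-1],None,fx=2.9,fy=2.9,interpolation=2))
print(proj(p,(648.5,18,75)))
E
```

```text
knob [280.68 139.74] [   6    6   35   38 1010] [ 675.68 -111.35   96.  ]
37 [686.27  84.38  12.  ] [ 728.68 -121.13   12.  ] yaw 0.20353869756298973
38 [595.74  80.13  12.  ] [ 640.15 -140.12   12.  ] yaw 0.1990037151947698
[129.73 138.74]
```

View pics/c2.png

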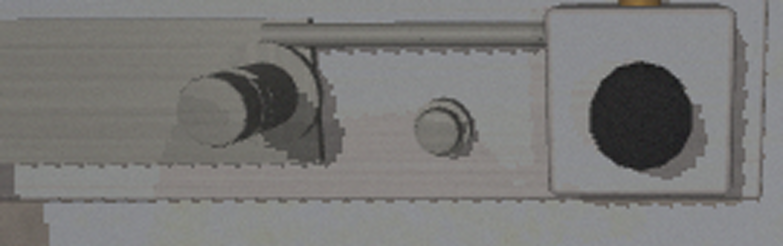

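```bash
python3 -c "
from h import *
plan([675.5,-110.8,66],0.2005)
p=snap('wrist');print(onz(p,(133.4,138.6),75))"
```

```text
t 3.0 pos [ 639.4 -116.4  230.8] rot [3.1411 0.     0.195 ] w 85.4 F [-0.3 -0.7  0.2]
turn tot [ 0.0006  0.     -0.007 ] shift before turn [0.2435 0.0097 1.0988] after turn [0.2434 0.0115 1.0988] mm 169.0
[649.36265338  15.17309492  75.        ]
```

Emit:
step_arm(
  series=[
    [[0,0,-0.007,0.12,0.005,0.1,0],[0,0,0,0.123,0.006,0.2,0],[0,0,0,0,0,0.25,0],[0,0,0,0,0,0.25,0],[0,0,0,0,0,0.2,0],[0,0,0,0,0,0.1,0],[0,0,0,0,0,0,0],[0,0,0,0,0,0,0]],
  ],
)

```text
clock: 3.85
eef_pos: [677.0, -109.6, 66.8]
tool_rot: [3.141, -0.002, 0.202]
force: [0.3, 0.3, 0.9]
width: 85.5
gripper_force: 0.0
```

```bash
python3 -c "
from h import *
plan([675.5,-110.8,66],0.2005)"
```

```text
t 3.85 pos [ 677.  -109.6   66.8] rot [ 3.1409e+00 -1.9000e-03  2.0220e-01] w 85.5 F [0.3 0.3 0.9]
turn tot [ 0.0009 -0.0024  0.0022] shift before turn [-0.0115  0.0056  0.0053] after turn [-0.0115  0.0056  0.0053] mm 2.0
```

Emit:
step_arm(
  series=[
    [[0,0,0,0,0,0,1],[0,0,0,0,0,0,1],[0,0,0,0,0,0,1],[0,0,0,0,0,0,1],[0,0,0,0,0,0,1],[0,0,0,0,0,0,1],[0,0,0,0,0,0,1],[0,0,0,0,0,0,1]],
  ],
)

```text
clock: 4.65
eef_pos: [676.0, -109.2, 65.4]
tool_rot: [-3.142, 0.0, 0.203]
force: [0.7, -0.2, -0.3]
width: 0.3
gripper_force: 0.0
```

```bash
python3 - <<'E'
from h import *
a=snap('wrist')['img'];s=snap('side');c=snap('scene')
def cr(p,r):
    u,v=proj(p,(675,-110,90)).astype(int); return cv2.resize(p['img'][max(v-r,0):v+r,max(u-r,0):u+r],(395,395),interpolation=2)
o=np.hstack([cr(s,45),cr(c,45)])
cv2.imwrite('pics/miss.png',o[:,:,::-1]); cv2.imwrite('pics/missw.png',a[:,:,::-1])
E
```

```text
(no output)
```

View pics/miss.png

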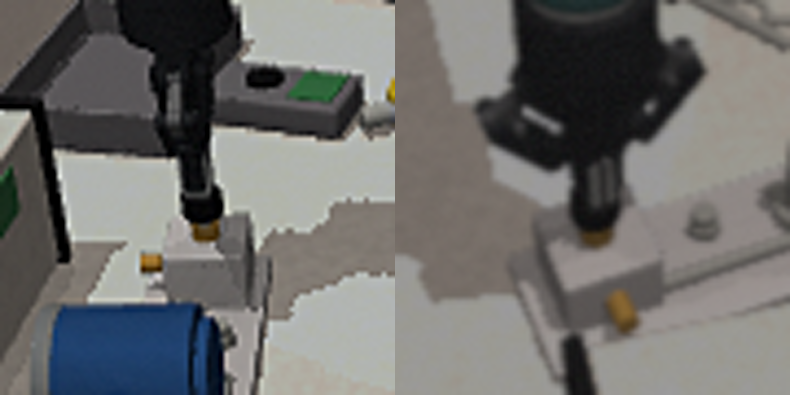

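The crops show the shut fingers ending in or above the black knob, so it's unclear what happened. I'll check the wrist view.

View pics/missw.png

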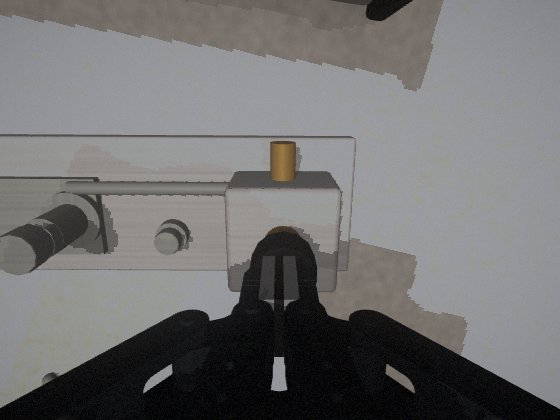

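```bash
python3 - <<'E'
from h import *
s=ctrl.read_state(); print(s['eef_pos'],s['width'],s['gripper_force'],s['force'],s['torque'])
for n in('side','scene','wrist'):
    p=snap(n)
    for z in(58,66,76,96,112): print(n,z,proj(p,(676,-109.5,z)).round(1),end=' ')
    print()
    d=ctrl.recognise(p,'vent_top')[:2]; print([(x['score'],x['centre']) for x in d])
E
```

```text
[ 676.01470204 -109.25709438   65.46779695] -0.24599325273133377 0.0 [-0.05697237  0.61823985  0.31842448] [ 0.08450222 -0.0288456  -0.04567141]
side 58 [224.1 199.7] side 66 [223.9 197.6] side 76 [223.5 194.9] side 96 [222.9 189.5] side 112 [222.3 185.1] 
[]
scene 58 [256.4 293.6] scene 66 [256.3 291.7] scene 76 [256.1 289.2] scene 96 [255.7 284.2] scene 112 [255.4 280. ] 
[]
wrist 58 [279.3 240.8] wrist 66 [279.3 246.9] wrist 76 [279.4 255.3] wrist 96 [279.6 275.1] wrist 112 [279.7 294.8] 
[(0.79, [283.4, 249.6]), (0.15, [177.4, 202.8])]
```

The wrist view shows the shut pads at about (280,280), with the round black knob around their ends at (285,255). I'll open the fingers and check the knob and the tip geometry numerically.

Emit:
step_arm(
  series=[
    [[0,0,0,0,0,0,0],[0,0,0,0,0,0,0],[0,0,0,0,0,0,0],[0,0,0,0,0,0,0],[0,0,0,0,0,0,0]],
  ],
)

```text
clock: 5.6
eef_pos: [676.0, -109.3, 65.5]
tool_rot: [-3.142, 0.0, 0.203]
force: [0.0, -1.1, -0.3]
width: 72.3
gripper_force: 0.0
```

```bash
python3 - <<'E'
from h import *
np.set_printoptions(precision=1,suppress=True)
p=snap('wrist'); s=ctrl.read_state(); print(s['clock'],s['eef_pos'],s['width'],s['force'])
R=Ro.from_euler('xyz',s['tool_rot'])
for t in([11,43,-13],[11,-43,-13],[11,0,0]): print('tip',t,proj(p,s['eef_pos']+R.apply(t)))
for z in(76,96,112): print('knob',z,proj(p,(676,-109.5,z)))
q=snap('side');r=snap('scene')
def cr(p,r):
    u,v=proj(p,(675,-110,90)).astype(int); return cv2.resize(p['img'][max(v-r,0):v+r,max(u-r,0):u+r],(300,300),interpolation=2)
o=np.zeros((600,800,3),np.uint8); o[:420,:500]=p['img'][:,30:530]; o[:300,500:]=cr(q,40); o[300:,500:]=cr(r,40)
cv2.imwrite('pics/open.png',o[:,:,::-1])
E
```

```text
5.65 [ 676.  -109.3   65.5] 78.84762968683197 [-0.1  0.1 -0.2]
tip [11, 43, -13] [372.1 235.5]
tip [11, -43, -13] [185.7 235.7]
tip [11, 0, 0] [278.9 225.9]
knob 76 [279.4 255.3]
knob 96 [279.6 275.1]
knob 112 [279.8 294.8]
```

View pics/open.png

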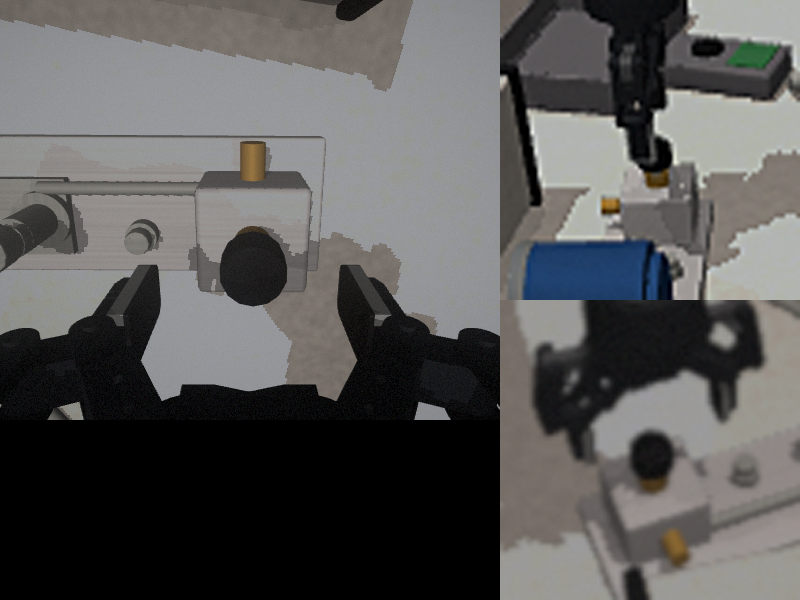

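The fingers look about 30 mm higher than the reported TCP: the wrist tips show at row 265 and should be at row 236. I'll check this with the first pictures.

```bash
python3 - <<'E'
from h import *
np.set_printoptions(precision=1,suppress=True)
q=snap('side');r=snap('scene');w=snap('wrist')
for n,p in(('side0',q),('scene0',r)):
    for dz in(0,13,30,45):
        print(n,dz,[proj(p,np.array([144.3,-633.8,200.5+dz])+s*np.array([.222,-.975,0])*48) for s in(-1,1)])
# open now: tips, triangulate. full px
off=lambda p:(proj(p,(675,-110,90)).astype(int)-40)
f=80/300
sR=off(r)+np.array([(725-500)*f,(415-300)*f]); sL=off(r)+np.array([(585-500)*f,(457-300)*f])
sd=off(q)+np.array([(637-500)*f,160*f])
print('scene tips',sL,sR,'side near',sd)
wl=(180,268);wr=(378,268)
print('right tri',tri([(r,sR),(q,sd)]),tri([(r,sR),(q,sd),(w,wl)])); print('left',tri([(r,sL),(w,wr)]))
s=ctrl.read_state();R=Ro.from_euler('xyz',s['tool_rot'])
for sg in(1,-1): print(s['eef_pos']+R.apply([0,sg*46,-13]))
E
```

```text
side0 0 [array([397.4, 111. ]), array([390.6, 102.4])]
side0 13 [array([397.9, 107.6]), array([391. ,  99.2])]
side0 30 [array([398.6, 103.1]), array([391.6,  94.9])]
side0 45 [array([399.2,  99.1]), array([392.1,  91. ])]
scene0 0 [array([ 67.3, 144.4]), array([ 32.8, 152.4])]
scene0 13 [array([ 66. , 140.8]), array([ 31.2, 148.8])]
scene0 30 [array([ 64.2, 136. ]), array([ 29.1, 144. ])]
scene0 45 [array([ 62.6, 131.8]), array([ 27.2, 139.7])]
scene tips [237.7 286.9] [275.  275.7] side near [219.5 193.7]
right tri [670.  -60.7 110.5] [672.5 -65.1 107.6]
left [ 685.6 -151.2  101.8]
[ 685.3 -154.3   78.5]
[666.8 -64.2  78.5]
```

The opening pictures agree: the real finger ends lie about 28 mm above the reported TCP along the tool, so the fingers shut just over the knob. I'll apply that offset and measure it by touch later. Now down 24 mm and close.

Emit:
step_arm(
  series=[
    [[0,0,0,0,0,0.08,0],[0,0,0,0,0,0.08,0],[0,0,0,0,0,0,0],[0,0,0,0,0,0,1],[0,0,0,0,0,0,1],[0,0,0,0,0,0,1],[0,0,0,0,0,0,1],[0,0,0,0,0,0,1],[0,0,0,0,0,0,1],[0,0,0,0,0,0,1]],
  ],
)

```text
clock: 6.9
eef_pos: [676.8, -111.0, 42.6]
tool_rot: [3.139, -0.002, 0.202]
force: [0.2, -4.5, 5.8]
width: 28.0
gripper_force: 59.3
```

Emit:
step_arm(
  series=[
    [[0,0,0,0,0,0,1],[0,0,0,0,0,-0.04,1],[0,0,0,0,0,-0.04,1],[0,0,0,0,0,-0.03,1],[0,0,0,0,0,0,1],[0,0,0,0,0,0,1]],
  ],
)

```text
clock: 7.5
eef_pos: [676.8, -111.1, 58.2]
tool_rot: [3.139, -0.001, 0.202]
force: [0.6, -4.9, 2.1]
width: 27.9
gripper_force: 61.6
```

```bash
python3 -c "
from h import *
s=ctrl.read_state()
for k in('eef_pos','tool_rot','force','torque','width'):print(k,np.round(s[k],3))"
```

```text
eef_pos [ 676.811 -111.055   58.247]
tool_rot [ 3.139e+00 -1.000e-03  2.020e-01]
force [ 0.558 -4.923  2.05 ]
torque [-1.045 -0.39  -0.035]
width 27.927
```

Emit:
step_arm(
  series=[
    [[0,0,0,0,0,-0.012,1],[0,0,0,0,0,0,1],[0,0,0,0,0,0,1]],
  ],
)

```text
clock: 7.8
eef_pos: [676.8, -111.0, 58.7]
tool_rot: [3.139, -0.001, 0.202]
force: [4.2, -5.9, -7.7]
width: 28.0
gripper_force: 61.1
```

Emit:
step_arm(
  series=[
    [[0,0,0,0,0,0.006,0],[0,0,0,0,0,0,0],[0,0,0,0,0,0,0],[0,0,0,0,0,0,0],[0,0,0,0,0,-0.2,0],[0,0,0,0,0,-0.3,0],[0,0,0,0,0,-0.3,0],[0,0,0,0,0,0,0]],
  ],
)

```text
clock: 8.6
eef_pos: [680.9, -109.5, 186.7]
tool_rot: [3.138, -0.013, 0.203]
force: [0.8, -0.4, 0.5]
width: 85.4
gripper_force: 0.0
```

```bash
python3 - <<'E'
from h import *
plan([350,230,185],0.45)
p=snap('side');q=snap('scene')
for n,P in(('side',p),('scene',q)):
    for z in(96,112):
        u=proj(P,(675.7,-110.8,z)).round(1); g=cv2.cvtColor(P['img'],6); c=int(round(u[0])); r=int(u[1]); print(n,z,u, g[r-9:r+14,c])
E
```

```text
t 8.6 pos [ 680.9 -109.5  186.7] rot [ 3.1375 -0.0131  0.2028] w 85.4 F [ 0.8 -0.4  0.5]
turn tot [ 0.0072 -0.0159 -0.3148] shift before turn [-1.7052 -2.6613 -0.0216] after turn [-1.002  -2.9977  0.0116] mm 474.0
side 96 [223.1 189.3] [177 181 197  69   0   9  14  15  11   8   5   1  30  63  61  57  61  54
  74  58  44 120 154]
side 112 [222.5 184.9] [120 110 178 184 180 180 180 195  67   0  10  13  14  14   7   6   0  51
 105 149 187  76  81]
scene 96 [255.2 284.1] [101  47  24  21  22  19  21  20  23  19  18  14  16  23  49  60  61  61
  59  55  59  98 134]
scene 112 [254.9 280. ] [155 154 155 150 101  47  24  21  22  19  21  20  23  19  18  14  16  23
  49  60  61  61  59]
```

Emit:
step_arm(
  series=[
    [[0,0,0,-0.155,-0.242,0,0],[0,0,0,-0.155,-0.242,0,0],[0,0,0,-0.155,-0.242,0,0],[0,0,0,-0.155,-0.242,0,0],[0,0,0,-0.155,-0.242,0,0],[0,0,0,-0.155,-0.242,0,0],[0,0,0,-0.155,-0.242,0,0],[0,0,0,-0.155,-0.242,0,0],[0,0,0,-0.155,-0.242,0,0],[0,0,0,-0.155,-0.242,0,0],[0,0,0,-0.155,-0.242,0,0],[0,0,-0.16,0,0,0,0]],
  ],
)

```text
clock: 9.9
eef_pos: [339.2, 234.6, 177.9]
tool_rot: [-3.14, 0.004, 0.342]
force: [0.4, -0.8, -0.2]
width: 85.6
gripper_force: 0.0
```

Emit:
step_arm(
  series=[
    [[0,0,-0.16,0,0,0,0],[0,0,0,0,0,0,0],[0,0,0,0,0,0,0],[0,0,0,0,0,0,0]],
  ],
)

```text
clock: 10.3
eef_pos: [345.0, 229.8, 178.5]
tool_rot: [3.141, 0.001, 0.451]
force: [-0.1, 0.6, -0.4]
width: 85.3
gripper_force: 0.0
```

```bash
python3 - <<'E'
from h import *
np.set_printoptions(precision=1,suppress=True)
plan([386,243,100],.47)
p=snap('wrist','w2');q=snap('side')
cv2.imwrite('pics/w2.png',p['img'][:,:,::-1])
for k,z in dict(cotter=11,leg_end=2.5).items():
    for n,P in(('w',p),('s',q)):
        for d in ctrl.recognise(P,k)[:3]: print(n,k,d['score'],np.array(d['centre']),onz(P,d['centre'],z)[:2])
print(proj(p,(386,243,22)),proj(p,(454,278,2.5)))
# black grip blob
g=p['img'].max(2); m=(g<45).astype(np.uint8); n,l,st,ce=cv2.connectedComponentsWithStats(m)
for i in range(1,n):
    if 300<st[i,4]<8000: print(st[i],ce[i],onz(p,ce[i],15),cv2.minAreaRect(np.argwhere(l==i)[:,::-1].astype(np.float32)))
E
```

```text
t 10.3 pos [345.  229.8 178.5] rot [3.1 0.  0.5] w 85.3 F [-0.1  0.6 -0.4]
turn tot [ 0.  0. -0.] shift before turn [0.3 0.  0.5] after turn [0.3 0.  0.5] mm 90.0
w cotter 0.95 [137.8  95.3] [355.5 372.1]
w cotter 0.92 [ 91.7 241.6] [204.3 366.7]
w cotter 0.76 [239.8 221.5] [287.1 243.6]
s cotter 0.73 [294.  307.9] [391.3 258.9]
s cotter 0.71 [335.6 309.2] [293.2 247. ]
s cotter 0.68 [378.8 355.7] [194.6 359.9]
w leg_end 0.94 [134.5  98.7] [350.  376.6]
w leg_end 0.92 [ 95.8 241.8] [200.7 365.5]
w leg_end 0.75 [237.8 218.3] [286.2 246.3]
s leg_end 0.72 [306.1 353.8] [346.6 374.5]
s leg_end 0.65 [377.3 359.6] [196.8 363.8]
s leg_end 0.62 [290.3 306.5] [402.2 248.5]
[285.4 129.8] [283.3  37.5]
[278 113  20  32 462] [287.6 128.5] [387.3 241.3  15. ] ((287.5, 128.5), (31.0, 19.0), 90.0)
[543 190  17  41 540] [552.  209.6] [428.7 -18.7  15. ] ((551.0, 210.0), (40.0, 16.0), 90.0)
```

View pics/w2.png

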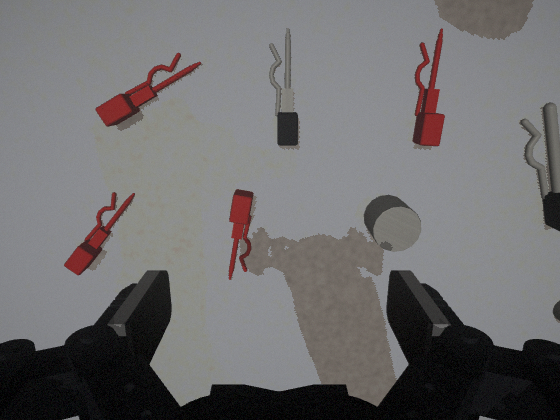

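The wrist view shows the small cotter with its black grip at (288,128) and its thin leg pointing up to (289,30), bow on the left. That is the one I want, and the red ones are around it.

```bash
python3 - <<'E'
from h import *
np.set_printoptions(precision=2,suppress=True)
p=snap('wrist')
g=p['img'].max(2); m=(g<45).astype(np.uint8); n,l,st,ce=cv2.connectedComponentsWithStats(m)
i=l[128,288]; c=ce[i]; o=onz(p,c,22); print(c,o)
# leg line rows 35..80: brightest / edge pixels near col 289
pts=[]
gg=p['img'].astype(int).mean(2)
bg=np.median(gg[30:85,310:330])
for r in range(34,84,2):
    w=np.abs(gg[r,283:297]-bg); w[w<15]=0
    if w.sum()>0: pts.append((r,(w*np.arange(283,297)).sum()/w.sum()))
pts=np.array(pts); k=np.polyfit(pts[:,0],pts[:,1],1); print(k,np.std(pts[:,1]-np.polyval(k,pts[:,0])))
a=onz(p,(np.polyval(k,80),80),2.5);b=onz(p,(np.polyval(k,30),30),2.5);d=b-a;yaw=np.arctan2(d[1],d[0])
print('leg end',b,'yaw',yaw)
x=d/np.linalg.norm(d); print('origin from leg',b-84*x, 'lateral off',np.cross(x[:2],(o-b)[:2]))
for r in range(24,36): print(r,gg[r,284:295].astype(int))
plan(np.r_[o[:2],-25+0],yaw)
E
```

```text
[288.44 129.48] [387.68 241.4   22.  ]
[ -0.01 288.99] 0.19945413289510744
leg end [461.64 277.41   2.5 ] yaw 0.4445798284931753
origin from leg [385.8  241.28   2.5 ] lateral off -0.7032961668570721
24 [137 139 138 137 138 138 137 137 137 136 137]
25 [137 139 137 137 135 140 136 136 139 137 137]
26 [136 135 136 137 136 138 140 136 135 137 138]
27 [138 138 135 140 140 139 141 135 138 138 139]
28 [139 138 139 138 107 134 140 136 138 137 139]
29 [138 137 136 123 117 112 138 140 140 138 136]
30 [141 139 137 107 122 103 112 138 138 138 140]
31 [137 137 134 110 117 104 110 136 139 137 138]
32 [137 135 137 109 123 104 108 140 138 137 141]
33 [140 139 138  95 107 100  72 137 137 138 140]
34 [137 137 122 101 117 109 103 137 137 138 140]
35 [137 138  95 102 124 108  86 136 140 138 137]
t 10.65 pos [345.3 230.4 178.9] rot [ 3.14 -0.    0.45] w 85.4 F [ 0.8  0.8 -1. ]
turn tot [ 0.   -0.    0.01] shift before turn [0.29 0.06 1.36] after turn [0.29 0.06 1.36] mm 209.0<stdin>:16: DeprecationWarning: Arrays of 2-dimensional vectors are deprecated. Use arrays of 3-dimensional vectors instead. (deprecated in NumPy 2.0)
```

Emit:
step_arm(
  series=[
    [[0,0,0.008,0.14,0.03,0.1,0],[0,0,0,0.14,0.03,0.2,0],[0,0,0,0,0,0.25,0],[0,0,0,0,0,0.25,0],[0,0,0,0,0,0.2,0],[0,0,0,0,0,0.15,0],[0,0,0,0,0,0.1,0],[0,0,0,0,0,0.03,0],[0,0,0,0,0,0,0],[0,0,0,0,0,0,0],[0,0,0,0,0,0,0]],
  ],
)

```text
clock: 11.75
eef_pos: [386.4, 239.1, -6.5]
tool_rot: [3.138, 0.004, 0.448]
force: [-0.3, 0.2, 0.5]
width: 85.5
gripper_force: 0.0
```

```bash
python3 - <<'E'
from h import *
np.set_printoptions(precision=2,suppress=True)
plan([386.7,241.5,-22],.4446)
p=snap('wrist')
g=p['img'].max(2); m=(g<45).astype(np.uint8); n,l,st,ce=cv2.connectedComponentsWithStats(m)
u=proj(p,(386.7,241.5,22)); print('exp grip top',u)
r,c=int(u[1]),int(u[0]); i=l[r,c]; print(i,st[i],ce[i],onz(p,ce[i],22))
E
```

```text
t 11.75 pos [386.4 239.1  -6.5] rot [3.14 0.   0.45] w 85.5 F [-0.3  0.2  0.5]
turn tot [0. 0. 0.] shift before turn [ 0.01 -0.01  0.1 ] after turn [ 0.01 -0.01  0.1 ] mm 16.0
exp grip top [274.46 270.32]
2 [ 254  223   41   73 2804] [274.08 260.73] [390.71 243.58  22.  ]
```

Emit:
step_arm(
  series=[
    [[0,0,0,0.01,-0.014,0.05,0],[0,0,0,0,0,0.05,0],[0,0,0,0,0,0,0],[0,0,0,0,0,0,0]],
  ],
)

```text
clock: 12.2
eef_pos: [386.5, 241.3, -21.7]
tool_rot: [3.138, 0.004, 0.448]
force: [1.2, -0.2, 1.2]
width: 85.6
gripper_force: 0.0
```

```bash
python3 -c "
from h import *
plan([386.7,241.5,-22],.4446)"
```

```text
t 12.2 pos [386.5 241.3 -21.7] rot [3.1383 0.0044 0.4479] w 85.6 F [ 1.2 -0.2  1.2]
turn tot [0.0042 0.0055 0.0043] shift before turn [ 0.0019 -0.0003  0.0021] after turn [ 0.0019 -0.0003  0.0021] mm 0.0
```

Emit:
step_arm(
  series=[
    [[0.004,0.006,0.004,0,0,0,0],[0,0,0,0,0,0,1],[0,0,0,0,0,0,1],[0,0,0,0,0,0,1],[0,0,0,0,0,0,1],[0,0,0,0,0,0,1],[0,0,0,0,0,0,1],[0,0,0,0,0,0,1],[0,0,0,0,0,0,1],[0,0,0,0,0,0,1]],
  ],
)

```text
clock: 13.2
eef_pos: [386.5, 241.5, -21.7]
tool_rot: [3.142, -0.001, 0.445]
force: [-0.2, -0.5, 5.6]
width: 16.2
gripper_force: 59.1
```

```bash
python3 -c "
from h import *
plan([386.7,241.5,68],.4446)"
```

```text
t 13.2 pos [386.5 241.5 -21.7] rot [ 3.1415e+00 -7.0000e-04  4.4500e-01] w 16.2 F [-0.2 -0.5  5.6]
turn tot [ 0.0001 -0.0009  0.0005] shift before turn [ 1.900e-03  5.000e-04 -5.977e-01] after turn [ 1.500e-03  4.000e-04 -5.977e-01] mm 90.0
```

Emit:
step_arm(
  series=[
    [[0,0,0,0,0,-0.1,1],[0,0,0,0,0,-0.2,1],[0,0,0,0,0,-0.2,1],[0,0,0,0,0,-0.1,1],[0,0,0,0,0,0,1],[0,0,0,0,0,0,1]],
  ],
)

```text
clock: 13.8
eef_pos: [386.4, 241.0, 67.7]
tool_rot: [3.141, -0.0, 0.444]
force: [-1.1, -0.5, 0.1]
width: 16.3
gripper_force: 58.7
```

```bash
python3 -c "
from h import *
plan([541.8,-6.0,68],.2013)
s=ctrl.read_state();print(s['gripper_force'],s['width'])"
```

```text
t 13.8 pos [386.4 241.   67.7] rot [ 3.1414e+00 -2.0000e-04  4.4410e-01] w 16.3 F [-1.1 -0.5  0.1]
turn tot [ 2.000e-04 -3.000e-04  3.092e-01] shift before turn [ 2.2770e-01  1.9318e+00 -1.5000e-03] after turn [ 0.6856  1.8204 -0.0019] mm 292.0
58.73097360134125 16.30063282218774
```

Emit:
step_arm(
  series=[
    [[0,0,0,0.025,0.215,0,1],[0,0,0,0.025,0.215,0,1],[0,0,0,0.025,0.215,0,1],[0,0,0,0.025,0.215,0,1],[0,0,0,0.025,0.215,0,1],[0,0,0,0.025,0.215,0,1],[0,0,0,0.025,0.215,0,1],[0,0,0,0.025,0.215,0,1],[0,0,0,0.025,0.215,0,1],[0,0,0.155,0,0,0,1],[0,0,0.155,0,0,0,1],[0,0,0,0,0,0,1]],
  ],
)

```text
clock: 15.0
eef_pos: [540.7, -6.4, 66.4]
tool_rot: [3.142, 0.003, 0.201]
force: [-0.5, -0.3, -0.5]
width: 16.4
gripper_force: 58.8
```

Emit:
step_arm(
  series=[
    [[0,0,0,0,0,0,1],[0,0,0,0,0,0,1]],
  ],
)

```text
clock: 15.2
eef_pos: [541.2, -5.7, 67.4]
tool_rot: [-3.141, 0.001, 0.204]
force: [-0.2, 0.8, -1.8]
width: 16.6
gripper_force: 58.8
```

```bash
python3 -c "
from h import *
plan([541.8,-6.0,30.8],.2013)"
```

```text
t 15.2 pos [541.2  -5.7  67.4] rot [-3.1413e+00  9.0000e-04  2.0420e-01] w 16.6 F [-0.2  0.8 -1.8]
turn tot [-0.0004  0.0011  0.0037] shift before turn [0.0035 0.0025 0.2441] after turn [0.0033 0.0024 0.2441] mm 37.0
```

Now down to the hole's height, still about 26 mm short of the stud. Then I'll use the wrist view to compare the leg line with the stud.

Emit:
step_arm(
  series=[
    [[0,0,0.004,0.003,0.002,0.12,1],[0,0,0,0,0,0.124,1],[0,0,0,0,0,0,1],[0,0,0,0,0,0,1],[0,0,0,0,0,0,1]],
  ],
)

```text
clock: 15.7
eef_pos: [542.8, -6.1, 32.2]
tool_rot: [-3.142, -0.002, 0.199]
force: [-0.0, -0.4, -0.5]
width: 16.8
gripper_force: 58.8
```

```bash
python3 - <<'E'
from h import *
np.set_printoptions(precision=2,suppress=True)
plan([541.8,-6.0,30.8],.2013)
p=snap('wrist','w3');q=snap('side','s3')
s=ctrl.read_state();R=Ro.from_euler('xyz',s['tool_rot'])
u=proj(p,[649.6,16,75]);le=proj(p,s['eef_pos']+R.apply([84,0,-(55-s['eef_pos'][2])]));print('stud top',u,'leg end',le, 'hole near',proj(p,[649.6-10.8,16-2.2,55]))
for k in('leg_end','stud_hole'): print(k,[(d['score'],d['centre']) for d in ctrl.recognise(p,k)[:2]])
c0=int(u[0])-70;r0=max(int(u[1])-60,0); 
a=cv2.resize(p['img'][r0:r0+150,c0:c0+135],None,fx=4,fy=4,interpolation=1)
us=proj(q,[620,10,60]).astype(int); print(c0,r0,us)
b=cv2.resize(q['img'][us[1]-37:us[1]+37,us[0]-32:us[0]+32],(250,290),interpolation=1)
o=np.zeros((600,790,3),np.uint8);o[:a.shape[0],:a.shape[1]]=a;o[:290,540:]=b
cv2.imwrite('pics/ins.png',o[:,:,::-1])
E
```

```text
t 15.7 pos [542.8  -6.1  32.2] rot [-3.14 -0.    0.2 ] w 16.8 F [-0.  -0.4 -0.5]
turn tot [-0. -0. -0.] shift before turn [-0.01 -0.    0.01] after turn [-0.01 -0.    0.01] mm 2.0
stud top [277.39 -25.86] leg end [279.56  65.36] hole near [277.6  24.8]
leg_end [(0.89, [276.7, 227.5]), (0.89, [24.8, 325.9])]
stud_hole [(0.65, [267.4, 51.2])]
207 0 [230 222]
```

View pics/ins.png

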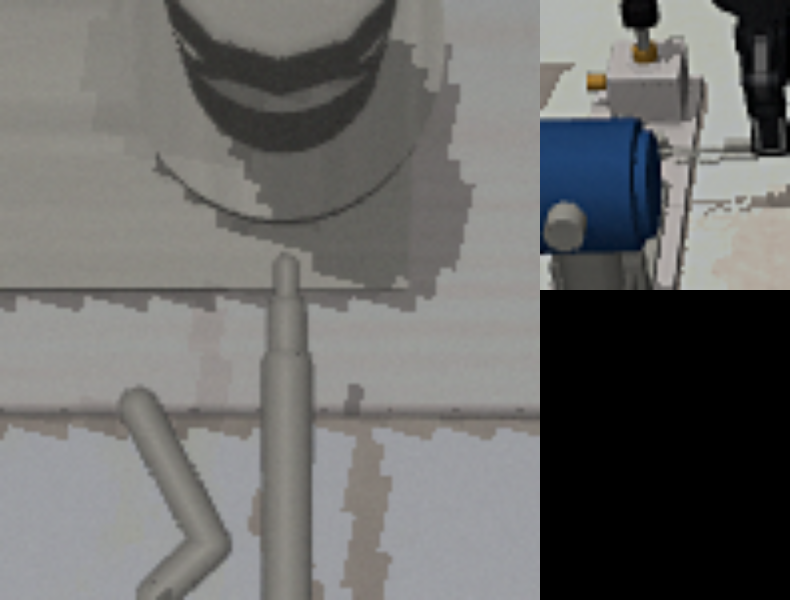

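The crop shows the leg end at about (278.5,64.5) in the wrist picture and the stud's centre line at about column 277.1. So the leg is about 0.5 mm too far toward -y. The knob is up in the side crop. I'll correct by 0.5 mm sideways and 1.3 mm down.

Emit:
step_arm(
  series=[
    [[0,0.002,-0.003,0,-0.0033,0.008,1],[0,0,0,0,0,0,1],[0,0,0,0,0,0,1],[0,0,0,0,0,0,1],[0,0,0,0,0,0,1]],
  ],
)

```text
clock: 16.4
eef_pos: [542.2, -5.8, 30.3]
tool_rot: [-3.142, -0.002, 0.201]
force: [-0.2, -0.4, -0.7]
width: 16.4
gripper_force: 58.8
```

```bash
python3 - <<'E'
from h import *
np.set_printoptions(precision=2,suppress=True)
plan([541.8,-5.5,30.8],.2013)
p=snap('wrist')
g=p['img'].astype(int).mean(2); c=p['cx']
# leg columns by edge strength around rows 75-110
def edges(r,lo,hi):
    d=np.diff(cv2.GaussianBlur(g[r-2:r+3].mean(0)[None].astype(np.float32),(3,1),0)[0])[lo:hi]; 
    return d
for r in(75,100,130): d=edges(r,260,300); print(r,np.round(d).astype(int))
for r in(8,14,20,25): print(r,g[r,240:316:2].astype(int))
E
```

```text
t 16.4 pos [542.2  -5.8  30.3] rot [-3.14 -0.    0.2 ] w 16.4 F [-0.2 -0.4 -0.7]
turn tot [-0. -0. -0.] shift before turn [-0. -0. -0.] after turn [-0. -0. -0.] mm 1.0
75 [  7  13   8   2  -1  -4  -2   0  -2  -4  -3  -3 -12 -12   0   8   7   3
  -4  -9  -7   4  15  14   3  -4  -2   0  -2  -4  -2   0  -2   2  13  11
   2  -3  -5  -2]
100 [  0   0   1   2   2   1   1  -1  -1   2  -7 -15  -1   9   8   7   6   2
  -5  -7  -7  -9 -12  -5  14  18   5  -2  -1   2   2   1  -8 -15  -8  -1
   3  11  13   5]
130 [ -2  16  23  13   2   0   0  -4 -13 -15 -11 -10   0   8   8   6   6   2
  -4  -7  -7  -9 -12   7  34  21   1   0   0   0  -5 -13 -12  -4   0   1
   1   0   0   0]
8 [127 122 122 125 126 125 107  84  55  47  49  49  52  58  71 116 115 118
 121 126 122 119 118 113  84  54  55  48  45  45  51  93  66  90  88  94
 134 132]
14 [130 126 123 124 126 125 124  58  51  50  51  47  51  51  51  48  52  51
  49  49  51  49  45  52  50  49  50  46  47  50  50  46  88  92  89  91
  94 125]
20 [132 122 120 123 124 125 125 127  60  54  48  57  86  88  88  84  84  84
  74  52  64  83  83  93  96  93  90  69  50  50  47  92  91  94  90  95
  91  90]
25 [126 126 122 125 126 124 127 125 127 127  52  45  49  52  54  53  53  58
  59  71  68  60  47  51  51  48  49  47  51  69  94  91  92  87  89  94
  93  87]
```

Emit:
step_arm(
  series=[
    [[0,0,0,0.02,0,-0.003,1],[0,0,0,0.03,0,0,1],[0,0,0,0.03,0,0,1],[0,0,0,0.03,0,0,1],[0,0,0,0.02,0,0,1],[0,0,0,0,0,0,1],[0,0,0,0,0,0,1]],
  ],
)

```text
clock: 17.15
eef_pos: [561.1, -2.0, 30.7]
tool_rot: [-3.142, -0.002, 0.2]
force: [0.3, -0.4, 0.2]
width: 16.0
gripper_force: 58.8
```

```bash
python3 -c "
from h import *
plan([649.6-46*.98,15.8-46*.2,30.8],.2013)"
```

```text
t 17.15 pos [561.1  -2.   30.7] rot [-3.1416e+00 -1.5000e-03  2.0050e-01] w 16.0 F [ 0.3 -0.4  0.2]
turn tot [-0.0001 -0.0019 -0.001 ] shift before turn [ 0.2951  0.0015 -0.0004] after turn [ 0.2951  0.0017 -0.0009] mm 44.0
```

Emit:
step_arm(
  series=[
    [[0,0,0,0.03,0,0,1],[0,0,0,0.03,0,0,1],[0,0,0,0.02,0,0,1],[0,0,0,0,0,0,1],[0,0,0,0,0,0,1]],
  ],
)

```text
clock: 17.65
eef_pos: [572.9, 0.5, 30.7]
tool_rot: [-3.142, -0.002, 0.201]
force: [-0.0, -0.1, 0.2]
width: 16.4
gripper_force: 58.8
```

```bash
python3 -c "
from h import *
plan([649.6-46*.98,15.8-46*.2,30.8],.2013)
print(ctrl.read_state()['torque'])
p=snap('wrist','w4')
for k in('leg_end','cotter','stud_hole'): print(k,[(d['score'],d['centre']) for d in ctrl.recognise(p,k)[:2]])
"
```

```text
t 17.65 pos [5.729e+02 5.000e-01 3.070e+01] rot [-3.1416e+00 -1.6000e-03  2.0060e-01] w 16.4 F [-0.  -0.1  0.2]
turn tot [-0.     -0.0021 -0.0009] shift before turn [ 2.144e-01  1.800e-03 -2.000e-04] after turn [ 0.2144  0.002  -0.0005] mm 32.0
[-0.0156737   0.00658377 -0.00140028]
leg_end [(0.75, [25.3, 340.6]), (0.6, [249.9, 167.9])]
cotter [(0.8, [29.8, 343.5]), (0.69, [273.6, 235.5])]
stud_hole [(0.62, [277.6, 81.2])]
```

Emit:
step_arm(
  series=[
    [[0,0,0,0.03,0,0,1],[0,0,0,0.03,0,0,1],[0,0,0,0.02,0,0,1],[0,0,0,0.02,0,0,1],[0,0,0,0.02,0,0,1],[0,0,0,0.02,0,0,1],[0,0,0,0,0,0,1]],
  ],
)

```text
clock: 18.55
eef_pos: [595.2, 6.0, 31.0]
tool_rot: [-3.14, -0.005, 0.201]
force: [-0.8, 2.9, -0.1]
width: 16.2
gripper_force: 58.8
```

```bash
python3 -c "
from h import *
plan([649.6-46*.98,15.8-46*.2,30.8],.2013)
print(ctrl.read_state()['torque'])
"
```

```text
t 18.55 pos [595.2   6.   31. ] rot [-3.1402 -0.0049  0.2013] w 16.2 F [-0.8  2.9 -0.1]
turn tot [-0.0017 -0.0062  0.0001] shift before turn [0.0619 0.0083 0.0015] after turn [0.0619 0.0083 0.0012] mm 9.0
[0.61340212 0.04038341 0.16987451]
```

Emit:
step_arm(
  series=[
    [[0,0,0,0.02,0,0,1],[0,0,0,0.02,0,0,1],[0,0,0,0.015,0,0,1],[0,0,0,0,0,0,1],[0,0,0,0,0,0,1]],
  ],
)

```text
clock: 19.05
eef_pos: [603.3, 5.8, 31.2]
tool_rot: [3.141, -0.005, 0.2]
force: [1.9, 1.2, -1.0]
width: 16.4
gripper_force: 58.8
```

Emit:
step_arm(
  series=[
    [[0,0,0,0.01,0,0,1],[0,0,0,0,0,0,1],[0,0,0,0,0,0,1]],
  ],
)

```text
clock: 19.35
eef_pos: [603.1, 6.1, 30.8]
tool_rot: [3.141, -0.002, 0.2]
force: [0.9, 0.3, -1.1]
width: 16.4
gripper_force: 58.9
```

Emit:
step_arm(
  series=[
    [[0,0,0,0.015,0,0,1],[0,0,0,0,0,0,1],[0,0,0,0,0,0,1]],
  ],
)

```text
clock: 19.65
eef_pos: [604.3, 6.4, 30.5]
tool_rot: [3.141, 0.0, 0.2]
force: [-1.7, -0.7, -0.4]
width: 16.3
gripper_force: 58.9
```

Emit:
step_arm(
  series=[
    [[0,0,0,0.012,0,0,1],[0,0,0,0,0,0,1],[0,0,0,0,0,0,1]],
  ],
)

```text
clock: 19.95
eef_pos: [604.5, 6.4, 30.3]
tool_rot: [3.141, 0.004, 0.2]
force: [-5.4, -1.4, 0.5]
width: 16.3
gripper_force: 59.2
```

Emit:
step_arm(
  series=[
    [[0,0,0,0.012,0,0,1],[0,0,0,0,0,0,1],[0,0,0,0,0,0,1]],
  ],
)

```text
clock: 20.25
eef_pos: [604.5, 6.5, 29.9]
tool_rot: [3.141, 0.007, 0.2]
force: [-8.0, -1.8, 2.6]
width: 16.6
gripper_force: 59.3
```

The shoulder is seated: force rises with no further motion. I'll ease off, release and go up.

Emit:
step_arm(
  series=[
    [[0,0,0,-0.02,0,0,1],[0,0,0,0,0,0,0],[0,0,0,0,0,0,0],[0,0,0,0,0,0,0],[0,0,0,0,0,0,0],[0,0,0,0,0,0,0],[0,0,0,0,0,-0.1,0],[0,0,0,0,0,-0.25,0],[0,0,0,0,0,-0.3,0],[0,0,0,0,0,-0.3,0],[0,0,0,0,0,0,1],[0,0,0,0,0,0,1]],
  ],
)

```text
clock: 21.45
eef_pos: [606.5, 7.1, 175.4]
tool_rot: [3.141, -0.005, 0.2]
force: [0.4, -0.7, -0.8]
width: 59.4
gripper_force: 0.0
```

```bash
python3 - <<'E'
from h import *
np.set_printoptions(precision=2,suppress=True)
plan([676,-111,150],.2013)
p=snap('wrist','w5'); snap('scene','sc5')
x=np.array([.98,.2,0]);o=np.array([649.6,16,52.5])-46*x
print('grip top exp',proj(p,o+[0,0,22]),'leg end exp',proj(p,o+84*x+[0,0,2.5]))
g=p['img'].max(2); m=(g<45).astype(np.uint8); n,l,st,ce=cv2.connectedComponentsWithStats(m)
for i in range(1,n):
    if 250<st[i,4]<9000: print(st[i],ce[i])
for k in('leg_end','cotter','bow'): print(k,[(d['score'],d['centre']) for d in ctrl.recognise(p,k)[:2]])
E
```

```text
t 21.45 pos [606.5   7.1 175.4] rot [ 3.14 -0.01  0.2 ] w 59.4 F [ 0.4 -0.7 -0.8]
turn tot [ 0.   -0.01 -0.  ] shift before turn [0.3  0.86 0.17] after turn [0.3  0.86 0.17] mm 139.0
grip top exp [278.3  196.98] leg end exp [278.1   82.18]
[   0   61   68  174 5896] [ 28.19 143.75]
[ 448  119   56   47 2047] [475.66 141.63]
[258 174  29  40 678] [273.91 191.65]
[ 264  317   36   45 1018] [282.12 339.84]
leg_end [(0.83, [276.1, 178.4]), (0.82, [123.4, 288.6])]
cotter [(0.9, [126.5, 288.1]), (0.6, [270.0, 178.4])]
bow [(0.59, [478.3, 141.2]), (0.5, [263.9, 124.1])]
```

```bash
python3 - <<'E'
from h import *
np.set_printoptions(precision=1,suppress=True,linewidth=200)
p=snap('wrist','w6')
x=np.array([.98,.2,0]);y=np.array([-.2,.98,0]);S=np.array([649.6,16,0])
f=lambda a,b,z:proj(p,S+(a-46)*x+b*y+[0,0,z])
print('grip',f(-14,9,74.5),f(14,-9,74.5),'nose',f(30,0,61),'stud top',f(46,0,75),'leg end',f(84,0,55),'bow',f(72,8,55))
g=p['img'].max(2).astype(int)
for r in range(70,226,4): print(r,' '.join(f'{v:3d}' for v in g[r,240:310:2]))
E
```

```text
grip [267.  212.8] [290.8 177. ] nose [278.7 152.7] stud top [278.7 133.5] leg end [278.6  78.5] bow [267.9  95.4]
70 166 166 165 167 170 167 169 165 167 168 167 165 167 167 170 167 169 167 166 168 169 170 170 169 168 167 167 168 168 167 167 168 167 169 167
74 166 164 169 164 166 165 164 168 167 165 166 168 166 166 166 165 167 165 169 165 166 166 167 165 165 166 165 165 164 165 165 166 166 166 164
78 166 163 166 168 168 166 165 166 166 166 168 165 166 165 162 169 168 166 166 165 165 167 169 167 167 165 168 167 168 168 168 169 167 166 166
82 166 167 167 169 164 166 167 166 166 165 164 164 164 164 169 165 166 164 130 128 164 167 166 168 166 166 167 167 166 168 167 168 169 167 167
86 164 165 165 166 163 165 165 165 167 166 166 164 159 165 165 164 166 167 134 138 138 165 166 164 166 163 169 165 167 166 165 167 166 164 166
90 168 165 164 164 167 166 164 166 164 167 167 167 156 157 167 164 166 166 132 134 135 166 165 164 166 166 169 165 165 169 168 167 166 168 165
94 168 168 169 170 169 171 168 166 168 167 168 162 164 162 161 169 167 133 134 139 106 166 166 166 167 167 166 169 169 168 166 
[... 3922 characters left out ...]
 175 174 174 173 173  63  47  44  46  45  42  45  45  47  45  43  40  40 137 137 136 136 171 176 172 173 175 174 174 172 174
210 175 170 170 172 172 173 171 170 173 173 173 173 172 136  65  47  46  45  43  47 171 173 174 172 175 172 174 174 173 172 169 174 173 176 173
214 169 172 169 171 177 175 175 174 172 173 172 172 174 175 174 176 176 175 174 172 175 175 172 172 170 173 171 172 172 169 169 175 173 172 171
218 170 171 173 175 174 172 173 177 175 172 171 173 174 173 175 174 173 175 170 169 171 174 173 174 172 173 176 173 174 169 175 142 137 139 139
222 176 173 175 177 176 171 174 175 173 171 173 168 169 173 174 172 173 172 173 174 173 172 175 176 175 174 174 173 172 135 141 138 136 140 141
```

The leg and bow both show beyond the stud and the nose is up to it. The leg end looks about 1 mm short though, so I'll give the grip a gentle push from behind with shut fingers.

```bash
python3 -c "
from h import *
plan([565.3,-1.2,32],.2013)"
```

```text
t 21.75 pos [604.9   7.  172.1] rot [-3.141e+00  5.000e-04  2.007e-01] w 12.6 F [-1.   0.7  0.6]
turn tot [-0.0007  0.0006 -0.0008] shift before turn [-0.2691  0.0015  0.9342] after turn [-2.696e-01  8.000e-04  9.341e-01] mm 146.0
```

Emit:
step_arm(
  series=[
    [[0,0,0,-0.15,0,0,1],[0,0,0,-0.12,0,0,1],[0,0,0,0,0,0.25,1],[0,0,0,0,0,0.25,1],[0,0,0,0,0,0.25,1],[0,0,0,0,0,0.18,1],[0,0,0,0.03,0,0,1],[0,0,0,0.02,0,0,1],[0,0,0,0,0,0,1],[0,0,0,0,0,0,1]],
  ],
)

```text
clock: 22.75
eef_pos: [575.0, 0.7, 35.3]
tool_rot: [3.141, -0.005, 0.2]
force: [-1.1, -0.4, -0.2]
width: 0.3
gripper_force: 0.0
```

Emit:
step_arm(
  series=[
    [[0,0,0,0.015,0,0,1],[0,0,0,0.015,0,0,1],[0,0,0,0.01,0,0,1],[0,0,0,0,0,0,1],[0,0,0,0,0,0,1]],
  ],
)

```text
clock: 23.25
eef_pos: [578.9, 1.5, 33.7]
tool_rot: [3.141, -0.001, 0.2]
force: [-2.2, -0.5, 0.6]
width: -0.4
gripper_force: 0.9
```

Emit:
step_arm(
  series=[
    [[0,0,0,0.012,0,0,1],[0,0,0,0.008,0,0,1],[0,0,0,0,0,0,1],[0,0,0,0,0,0,1]],
  ],
)

```text
clock: 23.65
eef_pos: [579.5, 1.4, 33.1]
tool_rot: [3.141, 0.004, 0.2]
force: [-7.5, -1.4, 2.5]
width: 0.2
gripper_force: 3.0
```

Emit:
step_arm(
  series=[
    [[0,0,0,0.014,0,0,1],[0,0,0,0,0,0,1],[0,0,0,0,0,0,1],[0,0,0,-0.15,0,0,1],[0,0,0,0,0,-0.2,1],[0,0,0,0,0,-0.3,1],[0,0,0,0,0,-0.3,1],[0,0,0,0,0,0,1],[0,0,0,0,0,0,1]],
  ],
)

```text
clock: 24.55
eef_pos: [563.8, -1.7, 155.1]
tool_rot: [3.141, -0.006, 0.2]
force: [-1.3, 0.5, -0.1]
width: -0.1
gripper_force: 0.0
```

```bash
python3 - <<'E'
from h import *
np.set_printoptions(precision=1,suppress=True,linewidth=200)
plan([675.5,-111,150],.2013)
p=snap('wrist','w7'); q=snap('side')
x=np.array([.98,.2,0]);y=np.array([-.2,.98,0]);S=np.array([649.6,16,0])
f=lambda a,b,z,P=p:proj(P,S+(a-46)*x+b*y+[0,0,z])
print('grip',f(-14,9,74.5),f(14,-9,74.5),'stud top',f(46,0,75),f(57,0,75),'leg end',f(84,0,55),'bow',f(72,8,55))
g=p['img'].max(2).astype(int); c=int(f(84,0,55)[0]); r=int(f(84,0,55)[1])
for rr in range(max(r-10,0),r+44,2): print(rr,' '.join(f'{v:3d}' for v in g[rr,c-24:c+14:2]))
E
```

```text
t 24.55 pos [563.8  -1.7 155.1] rot [ 3.1 -0.   0.2] w -0.1 F [-1.3  0.5 -0.1]
turn tot [ 0. -0. -0.] shift before turn [0.6 0.9 0. ] after turn [0.6 0.9 0. ] mm 156.0
grip [265.2 163.5] [291.7 122. ] stud top [278.1  71.1] [278.1  52.7] leg end [278.   12.2] bow [266.2  32. ]
2 158 155 156 159 157 156 156 153 153 153 156 153 156 156 161 158 157 156 159
4 158 159 155 158 158 153 156 154 153 156 154 157 158 156 157 156 156 156 157
6 154 158 158 157 157 159 153 151 158 159 158 160 160 153 157 157 154 155 158
8 119 121 118 120 121 117 116 115 115 114 117 115 114 111 114 133 136 138 135
10 155 154 154 153 153 151 152 151 155 153 154 153 154 154 154 152 153 152 154
12 153 157 155 155 154 154 154 154 153 152 152 128 122 151 153 152 152 153 154
14 151 151 151 155 155 153 154 154 154 153 151 125 101 150 154 155 153 155 152
16 152 154 154 154 151 155 153 154 152 153 153 126 100 154 157 154 153 155 153
18 152 154 154 153 153 152 154 153 149 152 135 127 107 152 155 151 153 156 153
20 155 154 148 152 151 154 156 154 153 152 110  95 112 152 151 154 153 156 152
22 154 154 152 153 152 153 153 155 1
[... 606 characters left out ...]
 119 144 109 143 147 154 153 154 117 140 119 109 153 152 153 155 153
40 156 157 106 138 127  98 151 154 158 155 115 138 120 111 156 155 155 156 157
42 141 152 122 122 141 102 144 142 148 149 115 141 118 106 149 149 152 117 148
44 141 147 150 108 144 122 136 140 150 148 117 139 117  91 122 119  87 117 120
46 139 146 147 113 127 133 110 148 147 149 116 139 119  97 136 137  96  96 134
48 139 140 150 146 116 143 111 137 148 146 118 141 119  99 145 106  99 101 144
50 139 140 151 150 103 133 129 100 150 151 117 140 121  92 123  95  90  92 124
52 141 138 140 147 140 119 143 104  97 104 116 141 117 100 150  95  88  83 103
54 137 139 135 144 146 104 140 124  95 147 116 118 101  98 150 100  99 145  99
```

The leg end is at row 11.5 (12.2 expected), so the cotter is home. Now I'll push the vent knob down with shut fingers.

Emit:
step_arm(
  series=[
    [[0,0,0,0.15,0.215,0,1],[0,0,0,0.15,0.215,0,1],[0,0,0,0.15,0.215,0,1],[0,0,0,0.13,0.215,0,1],[0,0,0,0,0,0,1],[0,0,0,0,0,0,1],[0,0,0,0,0,0.2,1],[0,0,0,0,0,0.1,1],[0,0,0,0,0,0,1]],
  ],
)

```text
clock: 25.55
eef_pos: [670.1, -109.6, 105.7]
tool_rot: [-3.139, 0.005, 0.203]
force: [-0.4, -0.4, 0.2]
width: -0.2
gripper_force: 0.0
```

```bash
python3 -c "
from h import *
plan([675.5,-111,85],.2013)"
```

```text
t 25.55 pos [ 670.1 -109.6  105.7] rot [-3.1393  0.0047  0.2026] w -0.2 F [-0.4 -0.4  0.2]
turn tot [-0.0029  0.006   0.0016] shift before turn [0.0338 0.0165 0.1377] after turn [0.0332 0.0161 0.1379] mm 21.0
```

Emit:
step_arm(
  series=[
    [[-0.003,0.006,0,0.033,0.014,0,1],[0,0,0,0,0,0.07,1],[0,0,0,0,0,0.07,1],[0,0,0,0,0,0.04,1],[0,0,0,0,0,0.04,1],[0,0,0,0,0,0,1],[0,0,0,0,0,0,1]],
  ],
)

```text
clock: 26.25
eef_pos: [678.7, -111.9, 75.7]
tool_rot: [3.139, -0.006, 0.201]
force: [-0.8, -0.0, 0.1]
width: -0.0
gripper_force: 0.0
```

Emit:
step_arm(
  series=[
    [[0,0,0,-0.01,0,0.03,1],[0,0,0,0,0,0.02,1],[0,0,0,0,0,0,1],[0,0,0,0,0,0,1]],
  ],
)

```text
clock: 26.65
eef_pos: [677.2, -112.3, 68.2]
tool_rot: [3.139, -0.006, 0.2]
force: [-0.6, -0.1, 0.3]
width: -0.5
gripper_force: 0.0
```

Emit:
step_arm(
  series=[
    [[0,0,0,0,0,0.02,1],[0,0,0,0,0,0.01,1],[0,0,0,0,0,0,1],[0,0,0,0,0,0,1]],
  ],
)

```text
clock: 27.05
eef_pos: [677.8, -112.2, 65.3]
tool_rot: [3.139, -0.008, 0.2]
force: [-1.9, -0.4, 8.0]
width: 0.2
gripper_force: 3.8
```

Emit:
step_arm(
  series=[
    [[0,0,0,0,0,0.015,1],[0,0,0,0,0,0,1],[0,0,0,0,0,0,1]],
  ],
)

```text
clock: 27.35
eef_pos: [677.9, -112.3, 65.2]
tool_rot: [3.138, -0.008, 0.2]
force: [-6.0, 0.5, 18.2]
width: 0.2
gripper_force: 9.5
```

Emit:
step_arm(
  series=[
    [[0,0,0,0,0,-0.1,1],[0,0,0,0,0,-0.25,1],[0,0,0,0,0,-0.3,1],[0,0,0,-0.1,0,-0.2,1],[0,0,0,-0.2,0,0,1],[0,0,0,-0.2,0,0,1],[0,0,0,0,0,0,1],[0,0,0,0,0,0,1]],
  ],
)

```text
clock: 28.15
eef_pos: [603.2, -127.5, 189.2]
tool_rot: [3.139, -0.008, 0.2]
force: [0.6, -0.3, 0.2]
width: -0.2
gripper_force: 0.0
```

```bash
python3 - <<'E'
from h import *
np.set_printoptions(precision=1,suppress=True,linewidth=200)
q=snap('side'); s=ctrl.read_state(); print(s['clock'],s['eef_pos'],s['force'])
g=cv2.cvtColor(q['img'],6); u=proj(q,(675.7,-110.8,96)); print(u, g[int(u[1])-9:int(u[1])+14,int(round(u[0]))])
g0=cv2.cvtColor(cv2.imread('pics/side0.png'),cv2.COLOR_BGR2GRAY); print(g0[int(u[1])-9:int(u[1])+14,int(round(u[0]))])
p=snap('wrist'); x=np.array([.98,.2,0]);S=np.array([649.6,16,0]); e=proj(p,S+38*x+[0,0,55]); k=proj(p,(675.7,-110.8,96)); print('leg end exp',e,'knob exp',k)
w=p['img'].max(2).astype(int); c,r=e.round().astype(int); print(w[r-8:r+14:2,c-8:c+10:2])
m=(w[int(k[1])-35:int(k[1])+35,int(k[0])-35:int(k[0])+35]<60).astype(np.uint8);n,l,st,ce=cv2.connectedComponentsWithStats(m);i=1+np.argmax(st[1:,4]);print(st[i],ce[i]+k-35)
E
```

```text
28.2 [ 604.  -127.   189.1] [ 0.1  0.5 -0.7]
[223.1 189.3] [178 177 176 176 177 179 191 117  34  10  15  18  12   9   7   2   0  62  55  42  43 120 152]
[176 175 174 176 176 177 189 117  32   6  17  15  12   4   8   9   0  67  64  53  57 123 151]
leg end exp [106.4  43.1] knob exp [275.9  94.4]
[[154 152 151 153 152 150 149 150 152]
 [144 148 146 147 148 147 148 146 147]
 [151 153 154 151 152 151 153 157 154]
 [145 146 149 149 150 150 148 150 152]
 [148 148 133 102 146 148 149 149 150]
 [152 150 123  91 147 151 151 150 149]
 [151 152 126 101 145 151 151 150 149]
 [150 148 123  87 102 150 150 150 150]
 [150 149 122 120  69 147 150 150 149]
 [148 148 125 128  83 148 150 152 149]
 [146 147 115 125  93 120 150 149 150]]
[  16   15   42   45 1433] [277.5  96.3]
```

The knob's pixels match the closed start picture, and the leg end is where it should be. Handing in.

```bash
python3 -c "
from cell import ctrl
print(ctrl.finish_job())"
```

```text
the job is handed in; nothing more can be done
None
```

The job is handed in at about 28 s: vent knob pulled up to its stop, small cotter pushed home through the stud and let go, knob pushed fully back down. My last camera and force checks agreed with each step, but `finish_job()` returned no verdict.

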